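Set up the bench magnifier and pack the brass parts away

ROBOT

A 7-joint arm with a two-finger parallel gripper is mounted at the origin on a cart in front of the work surface, level with it; the furniture and walls round the work are solid. World frame = base frame: x ahead of the robot, y to its left, z up, the work surface at z = 0. Lengths are in m, angles in rad, forces in N, time in s.
With the tool pointing down it reaches from about 0.4 to 0.85 m from the base axis. Payload 10.4 kg.
Tool frame: the origin (TCP) lies midway between the tips of the shut fingers; the grasp point (between the pads) lies grip_point_offset behind it (grip_point_offset is the distance from the TCP to the grasp point, in m); z points along the fingers, y is the line along which they close (so a half turn about z gives the same grasp; the last joint's range is limited). The gripper opens to 85 mm and grips with 20 to 120 N. Pads are 22 mm wide; open, the fingers measure 114 mm over their backs; the gripper's body (76 mm by 85 mm) begins 54 mm behind the grasp point. The pads swing forward as they close: fully open they stand 13 mm farther back than shut.
Start: joints at [1.132, 0.332, -0.065, 1.46, 0.022, 1.35, -0.088], TCP at [0.252, -0.572, 0.231] pointing down, gripper open.
Joint ranges: [-2.6, 2.6], [-0.5, 2.12], [-1.47, 1.34], [0.16, 2.42], [-1.27, 4.41], [0.06, 2.06], [-2.6, 2.6]. Speed limits (rad/s): [2.22, 2.22, 2.79, 2.79, 3.14, 3.14, 3.14].

INTERFACE

Orientations are given as a 3x3 rotation matrix whose columns are the frame's x, y, z axes.
In Python, from rig import * gives the robot as it stands.
- The arm moves only by the shell command python3 -m crank 'ROWS' [FORCE]. ROWS is text: rows parted by semicolons, each of 7 numbers parted by spaces: the gripper's target within -1 to 1 (shut at 1, half-way at 0, fully open at -1), then the shift along the tool's x, y, z in cm, then the turn, a rotation vector about the tool's x, y, z in degrees. In form: jaw dx dy dz ax ay az; .... A call has exactly 8 rows; each row is the pose to reach, as a shift and turn from the pose commanded when the call began, along the tool's axes at that moment; what a row does not reach only later rows make up. A row lasts 1/10 s, in which the tool goes at most 50 mm and 8.59 degrees, less where a joint would pass 70% of its speed; a pose out of reach is approached as far as the arm can. A call with a gripper value outside its range is refused whole. The fingers move at their own pace and stop on an object; FORCE is the grip in N (left out, the last holds). Time passes only in rows, so rows that repeat a pose let the fingers close, or fill a call up. It gives the time, the measured TCP pose, the force, the opening and the grip force at its end, in the units of the state.
- read_state(): the state, without advancing time (a new reading comes with each control period).
- read_camera(name): name is "scene" or "top" or "wrist"; returns the picture (420x560x3 uint8, red, green, blue); there is no depth.
- get_calibration(name): a dict with "camera_matrix" (3x3 intrinsics, pixels), "pose" (4x4, takes a point from camera to world coordinates). Camera axes: x right, y down, z forward; pixel columns grow to the right and rows downward; lengths in m; the calibration is good to about 2 mm. A picture is of the moment at which its call begins: read the wrist's pose just before it. get_calibration takes no time and is no camera call; for the wrist camera it gives the pose at the moment of the call.
- hand_in(): hands the job in; it is judged then, once.
The state is a dict: "time_s": time; "qpos": joint angles; "dq": joint speeds; "effort": joint torques, N m; "tcp_pos": TCP position; "tcp_rot": TCP orientation; "ft_force": force on the tool from outside, world axes, zero at the start; "torque": the same for the moment, N m; "opening": finger opening in m; "grasp_force": force on a finger pad.
Only numpy, scipy, OpenCV 4.12 (cv2) and the standard library are available. Lean on these libraries where they do the work, as an engineer would, in place of code of your own. Each camera call takes 0.05 s, during which the arm holds its last target. There are 200 camera calls.

TASK

Get the bench ready for looking at the shell blank. First swing the magnifier's lens well clear of its stage and lay the shell blank, which lies on the lid of the metal case, flat in the middle of the stage; then open the case, put every small brass part that lies on the bench (tube tee, saddles, rolled curl) into it, and shut the lid fully. Leave the lens swung back squarely over the stage, and do not disturb the tape roll and the two tins.

Things in the scene. Friction and masses are not known exactly. Their poses are not given: they have to be found in the camera images.
- case: Hinged aluminium case, fixed to the bench, 124 (x) x 172 (y) x 58 mm without lid, walls 5 mm, open inside down to a floor 5 mm above the bench. Origin: centre of its underside. Its x axis points from the front (handle) to the hinge, z up. It stands at a different place and yaw each time.
- case_lid (a joint): Angle of the case's lid: 0 shut, grows as it opens, 1.57 upright, stops at 1.85 (leaning back). The hinge is stiff (0.3 N m, about 2 N at the handle): the lid stays at whatever angle it is left. The lid is a plate 9 mm thick, top face 67 mm above the bench when shut.
- case_handle (a point): Middle of the lid's handle, a dark round bar 10 mm thick and 72 mm long, parallel to the case's y axis, held by a side strut at each end; there are 43 mm free between the bar and the lid's front edge. It lies in the lid's plane in front of the case, 58 mm above the bench when shut, and travels on an arc of radius 172 mm about the hinge. It is round, so it can turn between the fingers.
- case_hinge (a point): Middle of the lid's hinge line (parallel to the case's y axis), on the rear upper edge of the case.
- stand_axis (a point): Point on the upright axis of the magnifier stand (steel post 16 mm thick, about 146 mm high, on a round foot of radius 55 mm, fixed to the bench) at lens height. Stand position and yaw vary.
- stage_top (a point): Centre of the top face of the stage: a round steel plate of radius 42 mm, top face 32 mm above the bench, on a low bracket 130 mm from the stand's axis. The bracket is practically immovable, its direction varies. z up.
- lens_arm (a joint): Angle of the lens arm about the stand's post, positive counter-clockwise from above; stops at -1.9 and 1.9. At the start, as seen from the stand, the stage lies between -0.25 and 0.25 rad on this scale. Friction 0.25 N m (about 1.3 N at the knob): it stays where released.
- lens (a point): Centre of the magnifier lens, a glass disc in a round black frame of radius 46 mm, 10 mm thick, 132 mm above the bench, 130 mm from the stand's axis; it swings level about the post. At the start it is over or partly over the stage and bars the way to it from above.
- lens_knob (a point): Upright round black knob on the outer end of the lens arm, 18 mm thick, standing from 137 to 173 mm above the bench, 188 mm from the stand's axis, in line with post and lens. The point is 160 mm above the bench. Pinch it from above and carry it round the arc.
- blank_mid (a point): Centre (half-way up) of the shell blank, a pale flat pebble-shaped plate 62 (its x) x 88 (its y) x 10 mm, z up, 30 g. At the start it lies on the case's lid.
- tee_mid (a point): Mitred brass tube tee, 42 x 56 x 28 mm, about 55 g; the point is in the middle of its thick barrel, half-way up (14 mm). The barrel lies along the point's x axis, 34 mm long and 28 mm high; a thinner side tube 17 mm wide sticks out to +y, reaching 37 mm from this point. Pinch the barrel by its ends, along x (34 mm). May be absent.
- saddle_a_mid (a point): Cut brass saddle, a small U-shaped part 20 (x) x 30 (y) x 16 mm, about 20 g; the point is at its centre. Pinch across x (20 mm) or along y (30 mm). May be absent.
- saddle_b_mid (a point): A second saddle like saddle_a. May be absent.
- curl_mid (a point): Rolled brass strip, 24 x 29 x 12 mm, about 15 g: an upright round roll 19 mm across and 12 mm high (the point is half-way up, within 1 mm of its axis) with a flat 2 mm tail towards -x, -y. Pinch the roll along x (19 mm), fingertips just above the tail. May be absent.
- tape: Roll of masking tape, 115 mm across, 30 mm high, lying flat. Bystander, origin under its centre.
- tin_a: Flat round tin 73 mm across, 17 mm high. Bystander.
- tin_b: Flat round tin 71 mm across, 17 mm high. Bystander.
- cord_switch: Small black inline lamp switch lying fixed on the bench near its front edge, 24 (x) x 72 (y) x 18 mm, origin under its centre: keep the fingers off it.
- magnifier_lamp: Big spring-arm lamp clamped to the bench's front edge right of the robot, not used here: keep the arm off it. From its clamp, 0.12 m behind (-x) and 0.27 m left (+y) of this origin, its two thin arms rise to the right, up to 0.52 m above the bench: cross to or from the right of it only with wrist and forearm above that.

How it is judged:
By the outcome, as a careful person would: the job done as asked, in the order asked, and still so for the second after the job is handed in, with the robot touching nothing.
Of tee, saddle_a, saddle_b, curl only 2 to 3 are there at a start; the rules pass over those that are not, and their reading is None.
At some moment in a run one of tee, saddle_a, saddle_b, curl may be knocked a few centimetres aside while the robot is not near it.
Once in a run the grip may slacken for a moment while it holds something.
It also fails if it takes over 210 s, if anything falls off the work surface, if the arm or the gripper's body presses on something with over 40 N, if the wrist force passes 120 N, or if a joint passes its speed limit or range.

## Working session

There is one attempt and no reset: what is moved stays moved. The work goes in short steps, Python scripts to look and compute and a shell command to move; the robot and the scene stay as the last step left them, time stands still between calls to the robot, and variables do not carry over. Pictures are saved under pics/ and viewed, at most 14 in all, crops included, and the job is handed in when it is done.

```bash
ls; mkdir -p pics
python3 - <<'E'
from rig import *
import cv2,numpy as np
for n in ("scene","top"):
    im=read_camera(n); cv2.imwrite(f"pics/{n}0.png",im[:,:,::-1])
    c=get_calibration(n); print(n,np.round(c["camera_matrix"],1).tolist(),np.round(c["pose"],3).tolist())
s=read_state(); print({k:np.round(v,3).tolist() for k,v in s.items()})
try: print(grip_point_offset)
except Exception as e: print(e)
E
```

```text
pics
scene [[438.7, 0.0, 275.2], [0.0, 438.7, 214.8], [0.0, 0.0, 1.0]] [[0.902, -0.286, 0.325, -0.041], [-0.433, -0.595, 0.677, -1.054], [-0.001, -0.751, -0.66, 1.11], [0.0, 0.0, 0.0, 1.0]]
top [[397.2, 0.0, 279.6], [0.0, 397.2, 216.9], [0.0, 0.0, 1.0]] [[0.11, -0.972, 0.207, 0.285], [-0.994, -0.108, 0.019, 0.023], [0.004, -0.208, -0.978, 1.181], [0.0, 0.0, 0.0, 1.0]]
{'time_s': 0.1, 'qpos': [1.132, 0.333, -0.065, 1.461, 0.022, 1.35, -0.088], 'dq': [-0.001, -0.002, 0.002, -0.002, -0.001, -0.001, 0.001], 'effort': [0.002, -62.674, 0.05, -39.243, 0.016, 0.007, -0.0], 'tcp_pos': [0.252, -0.571, 0.231], 'tcp_rot': [[0.915, 0.404, -0.001], [0.404, -0.915, 0.001], [-0.0, -0.001, -1.0]], 'ft_force': [0.344, 0.049, -0.067], 'torque': [0.008, -0.019, -0.03], 'grasp_force': 0.0, 'opening': 0.085}
0.0187
```

View pics/scene0.png

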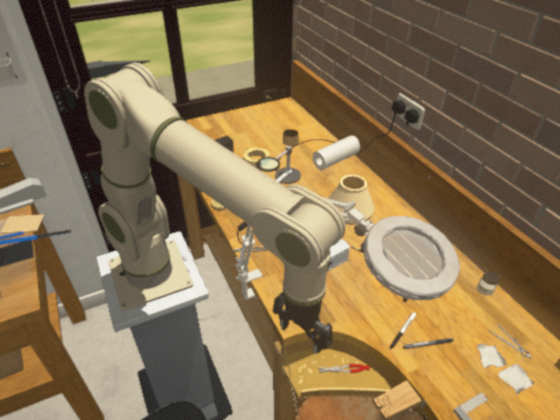

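View pics/top0.png

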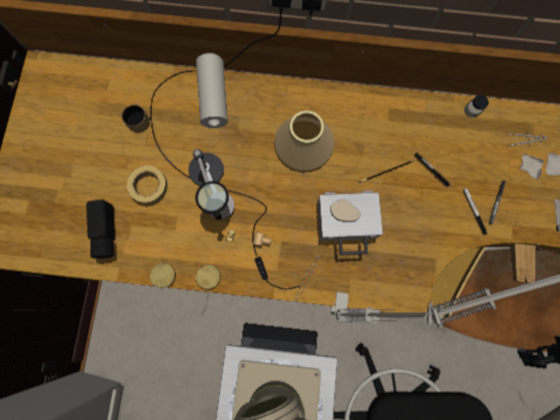

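The top view shows the case at (350,215) with the blank on it and the handle at (350,252). The stand foot is at (205,168), the lens at (213,198), the brass parts at about (229,236) and (262,240), the tins at (162,275) and (207,277), and the switch at (262,268). The arm is off to the right, beyond the lamp. I'll zoom in next.

```bash
cat > h.py <<'E'
from rig import *
import cv2,numpy as np
def ray(n,px,z,cal=None):
    c=cal or get_calibration(n); K=c["camera_matrix"]; T=np.array(c["pose"])
    d=T[:3,:3]@np.linalg.inv(K)@np.array([px[0],px[1],1.0]); o=T[:3,3]
    return o+d*(z-o[2])/d[2]
def proj(n,P,cal=None):
    c=cal or get_calibration(n); T=np.linalg.inv(c["pose"]); p=np.array(c["camera_matrix"])@(T[:3,:3]@np.array(P)+T[:3,3]); return p[:2]/p[2]
def grab(n,name=None):
    c=get_calibration(n); im=read_camera(n)[:,:,::-1].copy()
    if name: cv2.imwrite(f"pics/{name}.png",im)
    return im,c
def rows(P,yaw=None):
    """shift (cm, tool axes) to world TCP P, plus turn about tool z for tool-x heading yaw (tool down)"""
    s=read_state(); R=np.array(s["tcp_rot"]); d=R.T@(np.array(P)-s["tcp_pos"])*100
    cur=np.degrees(np.arctan2(R[1,0],R[0,0]))
    out=[np.round(d,1).tolist()]
    if yaw is not None: # want finger line (tool y) heading yaw; x heading yaw+90; mod 180
        a=-(yaw+90-cur); out.append(round((a+90)%180-90,1))
    return out
E
python3 - <<'E'
from h import *
im=cv2.imread("pics/top0.png")
a=cv2.resize(im[140:300,140:400],None,fx=3,fy=3,interpolation=cv2.INTER_CUBIC)
cv2.imwrite("pics/top0c.png",a)
for nm,px,z in [("lidc",(350,215),.067),("handle",(350,255),.058),("blank",(345,210),.072),("lens",(213,198),.132),("foot",(206,168),.01),("pA",(229,236),.01),("pB",(262,240),.01),("tinA",(162,275),.017),("tinB",(207,277),.017),("switch",(262,268),.018)]:
    print(nm,np.round(ray("top",px,z),3))
E
```

```text
lidc [ 0.548 -0.156  0.067]
handle [ 0.435 -0.165  0.058]
blank [ 0.56  -0.139  0.072]
lens [0.539 0.23  0.132]
foot [0.661 0.289 0.01 ]
pA [0.458 0.19  0.01 ]
pB [0.457 0.09  0.01 ]
tinA [0.322 0.366 0.017]
tinB [0.331 0.236 0.017]
switch [0.374 0.08  0.018]
```

View pics/top0c.png

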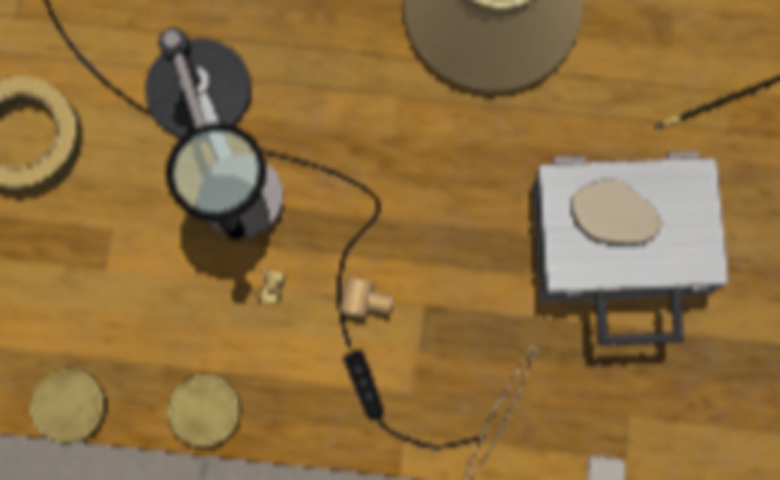

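The crop gives the tee at full-image (261,240) with its side tube pointing right (-y), and one small saddle or curl at (231,236). The knob is at (218,216), the post top at about (197,153), and part of the stage shows at about (222,207). I'll raise the arm and cross above the lamp.

```bash
python3 -m crank '-1 0 0 -40 0 0 0;-1 0 0 -40 0 0 0;-1 0 0 -40 0 0 0;-1 0 0 -40 0 0 0;-1 0 0 -40 0 0 0;-1 0 0 -40 0 0 0;-1 0 0 -40 0 0 0;-1 0 0 -40 0 0 0'
python3 - <<'E'
from h import *
f=lambda n,x,y,z:print(n,np.round(ray("top",(140+x/3,140+y/3),z),3))
f("post",172,40,.146);f("foot",199,88,.005);f("knob",234,227,.173);f("lens",216,171,.137);f("stageedge",283,198,.032);f("tee",362,300,.014);f("part",272,287,.008)
for c in [(540,163),(717,160),(726,287),(545,295)]: f("lid",*c,.067)
f("h",604,342,.058);f("h",680,340,.058)
im=cv2.imread("pics/top0.png");hsv=cv2.cvtColor(im,cv2.COLOR_BGR2HSV)
m=cv2.inRange(hsv[190:240,322:380],(5,35,100),(25,255,255));c=max(cv2.findContours(m,0,2)[0],key=cv2.contourArea)
P=np.array([ray("top",p[0]+[322,190],.074)[:2] for p in c],np.float32)*1000;print(cv2.minAreaRect(P))
E
```

```text
time_s: 0.9
tcp_pos: [0.2482, -0.5625, 0.5718]
tcp_rot: [[0.914, 0.405, 0.012], [0.405, -0.914, -0.028], [0.0, 0.03, -1.0]]
ft_force: [-3.8, 4.8, -0.7]
opening: 0.0851
grasp_force: 0.0
post [0.657 0.288 0.146]
foot [0.658 0.289 0.005]
knob [0.484 0.202 0.173]
lens [0.54  0.232 0.137]
stageedge [0.546 0.183 0.032]
tee [0.456 0.094 0.014]
part [0.46  0.185 0.008]
lid [ 0.6   -0.064  0.067]
lid [ 0.622 -0.235  0.067]
lid [ 0.498 -0.25   0.067]
lid [ 0.472 -0.081  0.067]
h [ 0.435 -0.141  0.058]
h [ 0.444 -0.212  0.058]
((559.766845703125, -138.8911895751953), (58.741920471191406, 79.91120147705078), 6.334249019622803)
```

```bash
python3 -m crank '-1 0 0 -5 0 0 0;-1 4 -4 -5 0 0 0;-1 7 -8 -5 0 0 0;-1 10 -12 -5 0 0 0;-1 13 -16 -5 0 0 0;-1 17 -20 -5 0 0 0;-1 20 -23 -5 0 0 0;-1 23 -27 -5 0 0 0'; python3 -c "
from h import *
print(rows((.488,.207,.3),-64))"
```

```text
time_s: 1.7
tcp_pos: [0.3363, -0.2697, 0.6067]
tcp_rot: [[0.911, 0.411, 0.019], [0.411, -0.911, -0.03], [0.005, 0.036, -0.999]]
ft_force: [0.6, -0.8, 0.7]
opening: 0.0853
grasp_force: 0.0
[[33.3, -38.3, 29.5], np.float64(-1.7)]
```

```bash
python3 -m crank '-1 3 -4 0 0 0 0;-1 7 -8 0 0 0 0;-1 10 -12 0 0 0 0;-1 13 -16 0 0 0 0;-1 17 -20 5 0 0 0;-1 20 -24 10 0 0 0;-1 24 -28 14 0 0 0;-1 27 -32 18 0 0 0'; python3 -c "
from h import *
print(rows((.488,.207,.3),-64))"
```

```text
time_s: 2.5
tcp_pos: [0.4362, 0.0617, 0.4691]
tcp_rot: [[0.915, 0.403, 0.019], [0.404, -0.914, -0.031], [0.005, 0.036, -0.999]]
ft_force: [1.0, 0.3, -0.4]
opening: 0.0857
grasp_force: 0.0
[[10.5, -11.8, 16.5], np.float64(-2.2)]
```

```bash
python3 -m crank '-1 3 -3 5 1 0 0;-1 5 -6 9 2 0 0;-1 8 -9 13 2 0 0;-1 10.5 -11.8 16.5 2 0 0;-1 10.5 -11.8 16.5 2 0 0;-1 10.5 -11.8 16.5 2 0 0;-1 10.5 -11.8 16.5 2 0 0;-1 10.5 -11.8 16.5 2 0 0'
cat >> h.py <<'E'
def lev():
    R=np.array(read_state()["tcp_rot"]); d=R.T@[0,0,-1]; return np.round(np.degrees([-d[1],d[0]]),1).tolist()
E
python3 -c "
from h import *
print(rows((.488,.207,.3),-64),lev())
grab('wrist','w1');print(np.round(get_calibration('wrist')['pose'],3))"
```

```text
time_s: 3.3
tcp_pos: [0.4882, 0.2047, 0.3032]
tcp_rot: [[0.915, 0.403, 0.006], [0.403, -0.915, 0.002], [0.006, 0.001, -1.0]]
ft_force: [0.2, 0.2, 0.9]
opening: 0.0856
grasp_force: 0.0
[[0.1, -0.2, 0.3], np.float64(-2.2)] [0.1, -0.4]
[[ 0.402 -0.88  -0.252  0.553]
 [-0.915 -0.386 -0.112  0.234]
 [ 0.002  0.276 -0.961  0.446]
 [ 0.     0.     0.     1.   ]]
```

View pics/w1.png

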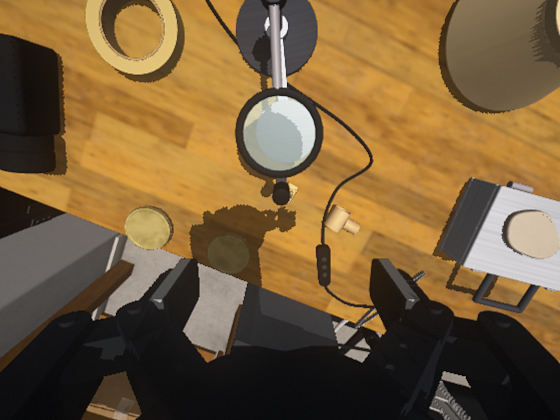

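The wrist view shows the knob at (282,188), the lens at (279,132), the stage through the glass at about (280,137), the tee at (342,220), the small part near (290,190), and the blank at (533,233).

```bash
python3 -c "
from h import *
for n,p,z in [('knob',(282,187),.173),('lens',(279,132),.137),('foot',(277,34),.005),('tee',(340,219),.014),('part',(291,190),.008),('blank',(533,233),.072),('tin',(148,228),.017),('stage',(281,137),.032),('case',(516,187),.067),('h',(478,300),.058)]: print(n,np.round(ray('wrist',p,z),3))
print(rows((.488,.207,.141),-64))"
```

```text
knob [0.502 0.213 0.173]
lens [0.547 0.236 0.137]
foot [0.66  0.29  0.005]
tee [0.462 0.097 0.014]
part [0.472 0.186 0.008]
blank [ 0.563 -0.137  0.072]
tin [0.328 0.367 0.017]
stage [0.539 0.232 0.032]
case [ 0.607 -0.081  0.067]
h [ 0.439 -0.142  0.058]
[[-0.0, -0.2, 16.2], np.float64(-2.3)]
```

```bash
python3 -m crank '-1 .4 0 5 0 0 0;-1 .4 0 10 0 0 0;-1 .4 0 14 0 0 0;-1 .4 0 16 0 0 0;-1 .4 0 16 0 0 0;1 .4 0 16 0 0 0;1 .4 0 16 0 0 0;1 .4 0 16 0 0 0' 40;python3 -m crank '1 0 0 0 0 0 0;1 0 0 0 0 0 0;1 0 0 0 0 0 0;1 0 0 0 0 0 0;1 0 0 0 0 0 0;1 0 0 0 0 0 0;1 0 0 0 0 0 0;1 0 0 0 0 0 0'
```

```text
time_s: 4.15
tcp_pos: [0.4931, 0.2077, 0.1438]
tcp_rot: [[0.915, 0.404, 0.007], [0.404, -0.915, 0.002], [0.008, 0.001, -1.0]]
ft_force: [-0.0, -0.6, 0.3]
opening: 0.0442
grasp_force: 0.0
time_s: 4.95
tcp_pos: [0.4925, 0.2077, 0.1429]
tcp_rot: [[0.915, 0.404, 0.006], [0.404, -0.915, 0.002], [0.006, 0.001, -1.0]]
ft_force: [-2.3, -1.3, 6.4]
opening: 0.0166
grasp_force: 38.9
```

```bash
python3 -c "
from h import *
p=np.array([.659,.289])
for a in (196,187,178,168,158,149,140,130):
  a=np.radians(a);print(rows((p[0]+.186*np.cos(a),p[1]+.186*np.sin(a),.1429))[0])"
```

```text
[0.1, -3.2, 0.0]
[0.7, -6.1, 0.0]
[1.8, -8.8, 0.0]
[3.4, -11.6, 0.0]
[5.6, -14.1, 0.0]
[7.8, -15.9, 0.0]
[10.3, -17.4, 0.1]
[13.3, -18.6, 0.1]
```

```bash
python3 -m crank '1 .1 -3.2 0 0 0 0;1 .7 -6.1 0 0 0 0;1 1.8 -8.8 0 0 0 0;1 3.4 -11.6 0 0 0 0;1 5.6 -14.1 0 0 0 0;1 7.8 -15.9 0 0 0 0;1 10.3 -17.4 0 0 0 0;1 13.3 -18.6 0 0 0 0'; python3 -m crank '1 0 0 0 0 0 0;-1 0 0 0 0 0 0;-1 0 0 0 0 0 0;-1 0 0 0 0 0 0;-1 0 0 0 0 0 0;-1 0 0 0 0 0 0;-1 0 0 -5 0 0 0;-1 0 0 -10 0 0 0'
```

```text
time_s: 5.75
tcp_pos: [0.5381, 0.4327, 0.1428]
tcp_rot: [[0.914, 0.405, 0.004], [0.405, -0.914, 0.001], [0.004, 0.0, -1.0]]
ft_force: [-0.6, -2.9, 7.9]
opening: 0.0166
grasp_force: 40.6
time_s: 6.55
tcp_pos: [0.5376, 0.4302, 0.2426]
tcp_rot: [[0.915, 0.404, 0.002], [0.404, -0.915, -0.001], [0.002, 0.001, -1.0]]
ft_force: [0.1, 1.2, 0.4]
opening: 0.0853
grasp_force: 0.0
```

```bash
python3 -c "
from h import *
im,c=grab('top','top1')
cv2.imwrite('pics/top1c.png',cv2.resize(im[130:290,130:400],None,fx=2.9,fy=2.9,interpolation=cv2.INTER_CUBIC))
print(np.round(read_state()['qpos'],2),rows((.561,-.138,.2),6))"
```

```text
[-0.36  0.53 -0.59  1.21  0.29  1.47 -2.07] [[-21.1, 53.1, 4.9], np.float64(-72.2)]
```

View pics/top1c.png

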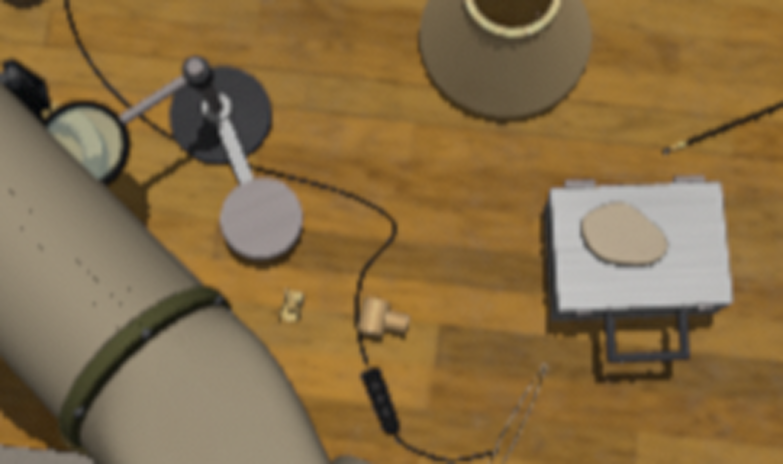

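The lens is clear, the stage is free at crop (262,219), and one saddle is at (292,305) with the tee at (382,318). Now for precise stage and blank positions.

```bash
python3 -c "
from h import *
f=lambda x,y,z:np.round(ray('top',(130+x/2.9,130+y/2.9),z),3)
print('stage',f(262,218,.032),'blank',f(624,233,.074),'saddle',f(292,305,.012),'tee barrel',f(374,317,.02),'tee tube end',f(407,324,.014))
im=cv2.imread('pics/top1.png');hsv=cv2.cvtColor(im,cv2.COLOR_BGR2HSV)
m=cv2.inRange(hsv[190:240,322:380],(5,25,100),(25,255,255));c=max(cv2.findContours(m,0,2)[0],key=cv2.contourArea)
P=np.array([ray('top',p[0]+[322,190],.074)[:2] for p in c],np.float32)*1000;print(cv2.minAreaRect(P),cv2.fitEllipse(P))
"
python3 -m crank '-1 -2 5 0 0 0 8;-1 -4 10 0 0 0 16;-1 -6 15 0 0 0 24;-1 -8 20 0 0 0 32;-1 -10 25 0 0 0 40;-1 -12 30 0 0 0 48;-1 -14 35 0 0 0 56;-1 -16 40 0 0 0 64'
python3 -c "
from h import *
print(rows((.561,-.138,.2),6),lev())"
```

```text
stage [0.544 0.225 0.032] blank [ 0.559 -0.14   0.074] saddle [0.461 0.185 0.012] tee barrel [0.456 0.099 0.02 ] tee tube end [0.454 0.065 0.014]
((555.3409423828125, -137.907958984375), (80.32172393798828, 62.496665954589844), 49.8377571105957) ((557.056640625, -137.75308227539062), (58.25009536743164, 83.87664794921875), 166.3761444091797)
time_s: 7.4
tcp_pos: [0.552, 0.0293, 0.2426]
tcp_rot: [[0.76, -0.65, 0.006], [-0.65, -0.76, 0.001], [0.003, -0.005, -1.0]]
ft_force: [0.7, 0.2, 0.2]
opening: 0.0854
grasp_force: 0.0
[[11.5, 12.2, 4.2], np.float64(43.5)] [-0.3, -0.2]
```

```bash
cat >> h.py <<'E'
def blob(im,c,n,lo,hi,P,r,z):
    """largest colour blob within r px of projected P; world outline (mm)"""
    x,y=proj(n,P,c).astype(int); x0,y0=max(x-r,0),max(y-r,0)
    h=cv2.cvtColor(im[y0:y+r,x0:x+r],cv2.COLOR_BGR2HSV); m=cv2.morphologyEx(cv2.inRange(h,lo,hi),2,np.ones((3,3)))
    k=max(cv2.findContours(m,0,2)[0],key=cv2.contourArea)
    return np.array([ray(n,p[0]+[x0,y0],z,c)[:2] for p in k],np.float32)*1000
E
python3 -c "
from h import *
im,c=grab('wrist','w2')
print(proj('wrist',(.557,-.138,.074),c))
P=blob(im,c,'wrist',(5,25,90),(25,150,255),(.557,-.138,.074),75,.075);print(cv2.minAreaRect(P),cv2.fitEllipse(P))
x,y=proj('wrist',(.557,-.138,.074),c).astype(int);print(cv2.cvtColor(im,cv2.COLOR_BGR2HSV)[y,x])"
```

```text
[410.61928492  82.51395691]
((558.3150634765625, -135.7191162109375), (83.05472564697266, 61.75291061401367), 52.8638801574707) ((560.98388671875, -136.47589111328125), (59.44819641113281, 85.45875549316406), 166.40365600585938)
[ 16  51 207]
```

View pics/w2.png

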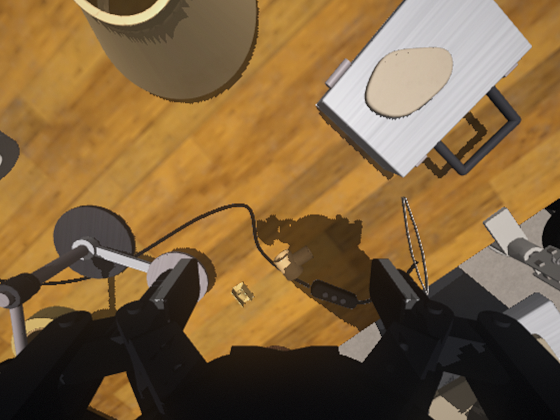

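The blank is egg-shaped on the lid, centred at (.560,-.137) with its short axis at -14°. The bench has only the tee and one saddle.

```bash
python3 -c "
from h import *
print(rows((.559,-.137,.16),-14))"
```

```text
[[10.8, 11.2, 8.3], np.float64(62.4)]
```

```bash
python3 -m crank '-1 2 2 1 0 0 8;-1 4 4 2 0 0 16;-1 6 6 4 0 0 24;-1 8 8 6 0 0 32;-1 10 10 8 0 0 40;-1 10.8 11.2 8.3 0 0 48;-1 10.8 11.2 8.3 0 0 56;-1 10.8 11.2 8.3 0 0 62.4'
python3 -c "
from h import *
print(rows((.559,-.137,.063),-14),lev())"
```

```text
time_s: 8.25
tcp_pos: [0.5599, -0.1248, 0.1542]
tcp_rot: [[0.048, -0.999, -0.015], [-0.999, -0.048, 0.014], [-0.015, 0.014, -1.0]]
ft_force: [0.7, -0.7, -3.2]
opening: 0.0859
grasp_force: 0.0
[[1.3, 0.0, 9.1], np.float64(16.7)] [0.8, 0.8]
```

```bash
python3 -m crank '-1 .5 0 1 .5 .5 8;-1 1.2 0 3 .8 .8 15;-1 1.2 0 5 .8 .8 16.5;-1 1.2 0 7 .8 .8 16.5;-1 1.2 0 7.5 .8 .8 16.5;-1 1.2 0 7.5 .8 .8 16.5;-1 1.2 0 7.5 .8 .8 16.5;-1 1.2 0 7.5 .8 .8 16.5'
python3 -c "
from h import *
print(rows((.559,-.137,.063),-14),lev())"
```

```text
time_s: 9.05
tcp_pos: [0.5606, -0.1349, 0.0799]
tcp_rot: [[-0.233, -0.973, -0.002], [-0.973, 0.233, -0.001], [0.001, 0.001, -1.0]]
ft_force: [-0.3, -0.4, 0.3]
opening: 0.0853
grasp_force: 0.0
[[0.2, 0.1, 1.7], np.float64(0.6)] [0.1, -0.1]
```

```bash
python3 -m crank '-1 .2 .1 1 0 0 0;-1 .2 .1 1.75 0 0 0;-1 .2 .1 1.75 0 0 0;0.2 .2 .1 1.75 0 0 0;0.8 .2 .1 1.75 0 0 0;0.8 .2 .1 1.75 0 0 0;0.8 .2 .1 1.75 0 0 0;0.8 .2 .1 1.75 0 0 0' 30
```

```text
time_s: 9.85
tcp_pos: [0.5598, -0.1368, 0.0623]
tcp_rot: [[-0.232, -0.973, -0.001], [-0.973, 0.232, -0.002], [0.003, 0.0, -1.0]]
ft_force: [3.8, -0.5, 6.0]
opening: 0.0596
grasp_force: 34.3
```

```bash
python3 -m crank '0.8 0 0 -1 0 0 0;0.8 0 0 -3 0 0 0;0.8 0 0 -6 0 0 0;0.8 0 0 -9 0 0 0;0.8 0 0 -12 0 0 0;0.8 0 0 -13 0 0 0;0.8 0 0 -13 0 0 0;0.8 0 0 -13 0 0 0'
python3 -c "
from h import *
print(rows((.544,.225,.12),None),lev(),np.round(read_state()['qpos'],2))
grab('wrist','w3')"
```

```text
time_s: 10.65
tcp_pos: [0.5672, -0.1608, 0.1734]
tcp_rot: [[-0.198, -0.98, -0.007], [-0.98, 0.198, 0.027], [-0.026, 0.012, -1.0]]
ft_force: [-0.4, -0.6, -0.7]
opening: 0.0597
grasp_force: 32.5
[[-37.2, 9.8, 6.4]] [0.7, 1.5] [-0.71  0.67  1.34  1.67 -0.69  1.37 -2.6 ]
```

View pics/w3.png

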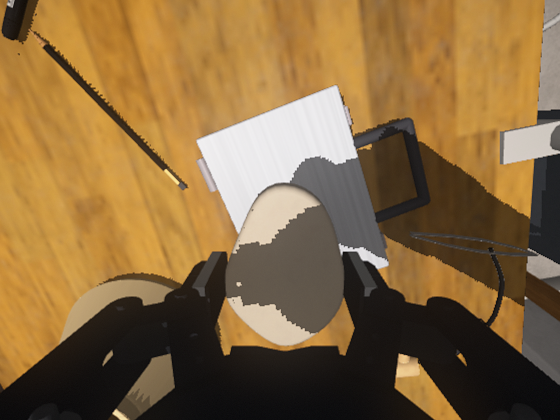

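The blank is held straight between the pads, centred near (287,265). Joint 7 is at its limit, so I'll turn back the other way while moving to the stage.

```bash
python3 -m crank '0.8 0 0 0 0 0 -8;0.8 0 0 0 0 0 -16;0.8 -2 0 0 0 0 -24;0.8 -5 1 0 0 0 -32;0.8 -9 2 0 0 0 -40;0.8 -13 3 0 0 0 -48;0.8 -17 4 0 0 0 -56;0.8 -21 5 0 0 0 -64'
python3 -c "
from h import *
print(rows((.544,.225,.17),None),lev(),np.round(read_state()['qpos'],2))"
```

```text
time_s: 11.5
tcp_pos: [0.5591, 0.0565, 0.179]
tcp_rot: [[0.798, -0.602, -0.008], [-0.602, -0.798, 0.026], [-0.022, -0.016, -1.0]]
ft_force: [0.6, -0.5, -0.3]
opening: 0.0596
grasp_force: 32.5
[[-11.3, -12.5, 1.4]] [-0.9, 1.3] [-1.1   0.44  1.2   1.74 -0.46  1.27 -2.01]
```

```bash
python3 -m crank '0.8 -2 -2 0 -.5 .5 -8;0.8 -4 -4 0 -.9 1.3 -16;0.8 -6 -6 0 -.9 1.3 -24;0.8 -8 -8 0 -.9 1.3 -32;0.8 -10 -10 0 -.9 1.3 -40;0.8 -11.3 -12.5 0 -.9 1.3 -48;0.8 -11.3 -12.5 0 -.9 1.3 -56;0.8 -11.3 -12.5 0 -.9 1.3 -60'
python3 -c "
from h import *
print(rows((.544,.225,.17),None),lev(),np.round(read_state()['qpos'],2))
im,c=grab('wrist','w4')"
```

```text
time_s: 12.3
tcp_pos: [0.5453, 0.2234, 0.1832]
tcp_rot: [[0.92, 0.391, 0.012], [0.391, -0.92, 0.008], [0.014, -0.003, -1.0]]
ft_force: [-0.1, -1.1, -0.4]
opening: 0.0595
grasp_force: 32.9
[[-0.1, -0.2, 1.3]] [-0.1, -0.8] [-1.21  0.38  0.94  1.68 -0.33  1.24 -1.37]
```

View pics/w4.png

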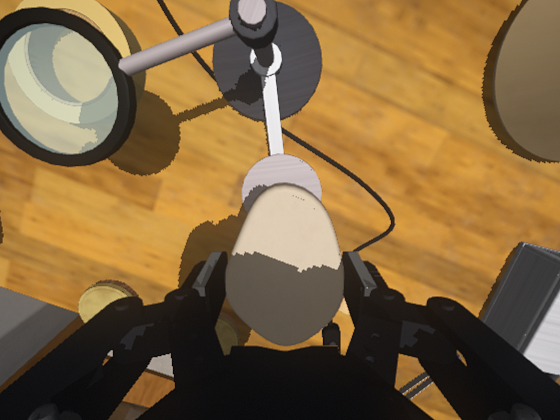

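```bash
python3 -c "
from h import *
a=ray('wrist',(291,183),.195);b=ray('wrist',(286,346),.195);print(a,b,(a+b)/2,np.linalg.norm(a-b))
l=ray('wrist',(242,190),.032);r=ray('wrist',(322,190),.032);print(l,r,(l+r)/2,np.linalg.norm(l-r),'top',ray('wrist',(281,153),.032))
print(ray('wrist',(267,70),.003))"
```

```text
[0.58926718 0.23792174 0.195     ] [0.50596043 0.20476209 0.195     ] [0.54761381 0.22134192 0.195     ] 0.08966369081817578
[0.53671362 0.26688231 0.032     ] [0.56924551 0.19063454 0.032     ] [0.55297956 0.22875842 0.032     ] 0.08289780281743804 top [0.58734001 0.24438924 0.032     ]
[0.6564093  0.28952288 0.003     ]
```

```bash
python3 -m crank '0.8 0 -.5 2 0 -.8 0;0.8 0 -.5 5 0 -.8 0;0.8 0 -.5 8 0 -.8 0;0.8 0 -.5 11 0 -.8 0;0.8 0 -.5 13 0 -.8 0;0.8 0 -.5 14 0 -.8 0;0.8 0 -.5 14 0 -.8 0;0.8 0 -.5 14 0 -.8 0'
python3 -c "
from h import *
print(rows((.545,.228,.0283),None),lev())"
```

```text
time_s: 13.15
tcp_pos: [0.5466, 0.2283, 0.0452]
tcp_rot: [[0.923, 0.384, 0.001], [0.384, -0.923, 0.004], [0.003, -0.003, -1.0]]
ft_force: [0.7, 0.4, 0.5]
opening: 0.0595
grasp_force: 32.9
[[-0.2, -0.0, 1.7]] [-0.2, -0.1]
```

```bash
python3 -m crank '0.8 -.2 0 .5 0 0 0;0.8 -.2 0 1 0 0 0;0.8 -.2 0 1.4 0 0 0;0.8 -.2 0 1.7 0 0 0;0.8 -.2 0 1.7 0 0 0;0.8 -.2 0 1.7 0 0 0;0.8 -.2 0 1.7 0 0 0;0.8 -.2 0 1.7 0 0 0'
python3 -m crank '-1 0 0 0 0 0 0;-1 0 0 0 0 0 0;-1 0 0 0 0 0 0;-1 0 0 -1 0 0 0;-1 0 0 -3 0 0 0;-1 0 0 -7 0 0 0;-1 0 0 -12 0 0 0;-1 0 0 -15 0 0 0'
python3 -c "
from h import *
im,c=grab('wrist')
P=blob(im,c,'wrist',(5,25,60),(25,150,255),(.546,.227,.042),70,.042);print(cv2.minAreaRect(P),cv2.fitEllipse(P))
print(proj('wrist',(.546,.227,.042),c))
x,y=proj('wrist',(.546,.227,.042),c).astype(int)
cv2.imwrite('pics/w5.png',im)"
```

```text
time_s: 13.95
tcp_pos: [0.5444, 0.2277, 0.0277]
tcp_rot: [[0.923, 0.385, 0.001], [0.385, -0.923, 0.004], [0.002, -0.004, -1.0]]
ft_force: [-0.4, -0.2, -0.5]
opening: 0.0591
grasp_force: 32.9
time_s: 14.75
tcp_pos: [0.5454, 0.2267, 0.1818]
tcp_rot: [[0.923, 0.384, 0.004], [0.384, -0.923, 0.006], [0.006, -0.004, -1.0]]
ft_force: [0.3, -0.3, -0.4]
opening: 0.0854
grasp_force: 0.0
((545.0494995117188, 230.741943359375), (87.32572174072266, 64.5810546875), 30.51276969909668) ((542.542724609375, 225.87864685058594), (62.530879974365234, 89.94470977783203), 111.36695861816406)
[284.68824445 199.65604278]
```

View pics/w5.png

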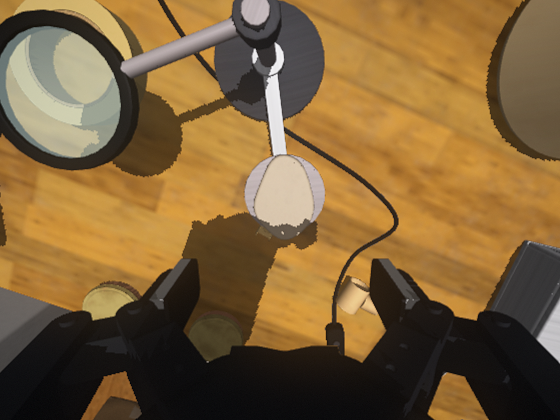

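The blank sits centred on the stage at (285,197), under the jaws' centreline. Next is the case handle.

```bash
python3 -c "
from h import *
print(rows((.44,-.177,.18),8))"
python3 -m crank '-1 -2 4 -2 0 0 -8;-1 -5 8 -2 0 0 -16;-1 -8 12 -2 0 0 -24;-1 -11 16 -2 0 0 -32;0 -14 20 -2 0 0 -40;0.1 -17 24 -2 0 0 -48;0.2 -20 28 -1 0 0 -56;0.2 -23 31 0 0 0 -64'
python3 -c "
from h import *
print(rows((.44,-.177,.18),8),lev(),np.round(read_state()['qpos'],2))"
```

```text
[[-25.4, 33.2, 0.1], np.float64(-75.5)]
time_s: 15.6
tcp_pos: [0.453, -0.145, 0.1777]
tcp_rot: [[0.074, 0.997, 0.002], [0.997, -0.074, 0.005], [0.005, 0.002, -1.0]]
ft_force: [1.0, -0.8, 0.0]
opening: 0.0344
grasp_force: 0.0
[[-3.3, -1.1, -0.3], np.float64(-12.3)] [0.1, -0.3] [-0.87  0.01  1.12  1.96 -0.01  1.18  0.18]
```

```bash
python3 -m crank '0.2 -1.5 -.5 0 0 0 -6;0.2 -3.2 -1.2 2 0 0 -12;0.2 -3.2 -1.2 5 0 0 -12;0.2 -3.2 -1.2 7 0 0 -12;0.2 -3.2 -1.2 9 0 0 -12;0.2 -3.2 -1.2 9 0 0 -12;0.2 -3.2 -1.2 9 0 0 -12;0.2 -3.2 -1.2 9 0 0 -12'
python3 -c "
from h import *
print(rows((.44,-.176,.039),8),lev())
im,c=grab('wrist','w6')"
```

```text
time_s: 16.4
tcp_pos: [0.4397, -0.1736, 0.0884]
tcp_rot: [[-0.13, 0.991, 0.002], [0.991, 0.13, 0.004], [0.004, 0.003, -1.0]]
ft_force: [-0.4, 0.5, 0.8]
opening: 0.0337
grasp_force: 0.0
[[-0.3, -0.0, 4.9], np.float64(-0.5)] [0.2, -0.2]
```

View pics/w6.png

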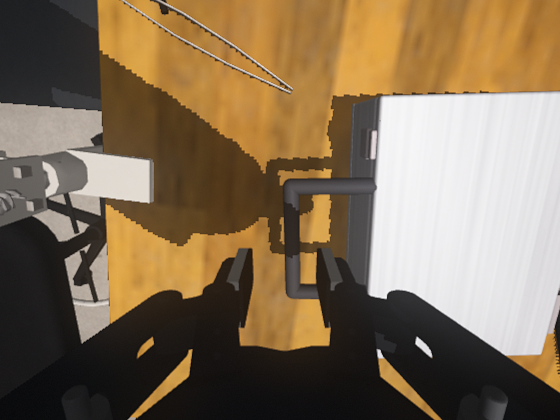

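The handle bar runs from (291,187) to (292,293), centred between the fingers. I'll check its ends.

```bash
python3 -c "
from h import *
a=ray('wrist',(291,184),.058);b=ray('wrist',(292,296),.058);print(a,b,(a+b)/2,np.linalg.norm(a-b)); P=(a+b)/2
e=[ray('wrist',p,.067) for p in [(378,100),(370,345)]];print(e,np.degrees(np.arctan2(*(e[0]-e[1])[:2])))
print(rows((P[0],P[1],.039),8))"
```

```text
[ 0.43944757 -0.13563989  0.058     ] [ 0.45070493 -0.21219114  0.058     ] [ 0.44507625 -0.17391552  0.058     ] 0.07737455741018182
[array([ 0.47862884, -0.08303881,  0.067     ]), array([ 0.50770201, -0.23742466,  0.067     ])] -10.664758226238442
[[-0.1, 0.5, 4.9], np.float64(-0.5)]
```

```bash
python3 -m crank '0.2 0 .3 3 0 0 0;0.2 0 .3 4.9 0 0 0;0.2 0 .3 4.9 0 0 0;1 0 .3 4.9 0 0 0;1 0 .3 4.9 0 0 0;1 0 .3 4.9 0 0 0;1 0 .3 4.9 0 0 0;1 0 .3 4.9 0 0 0' 40
python3 -c "
from h import *
print(lev(),np.round(read_state()['ft_force'],1))
P0=np.array(read_state()['tcp_pos']);u=np.array([np.cos(np.radians(8.5)),np.sin(np.radians(8.5)),0])
for a in range(8,104,6):
  t=np.radians(a); print(a,rows(P0+.172*((1-np.cos(t))*u+np.sin(t)*np.array([0,0,1])))[0])"
```

```text
time_s: 17.25
tcp_pos: [0.4445, -0.1729, 0.0401]
tcp_rot: [[-0.131, 0.991, 0.006], [0.991, 0.131, 0.004], [0.003, 0.006, -1.0]]
ft_force: [6.1, -0.0, 0.4]
opening: 0.0086
grasp_force: 38.9
[0.4, -0.2] [ 6.1 -0.   0.4]
8 [0.0, 0.2, -2.4]
14 [0.0, 0.5, -4.2]
20 [0.0, 1.1, -5.9]
26 [0.0, 1.8, -7.5]
32 [0.1, 2.7, -9.1]
38 [0.1, 3.7, -10.6]
44 [0.1, 4.9, -11.9]
50 [0.1, 6.2, -13.1]
56 [0.2, 7.7, -14.2]
62 [0.2, 9.2, -15.1]
68 [0.2, 10.9, -15.9]
74 [0.3, 12.6, -16.5]
80 [0.3, 14.3, -16.9]
86 [0.3, 16.1, -17.1]
92 [0.3, 17.9, -17.1]
98 [0.4, 19.7, -16.9]
```

```bash
python3 -m crank '1 0 .2 -2.4 0 0 0;1 0 .5 -4.2 0 0 0;1 0 1.1 -5.9 0 0 0;1 0 1.8 -7.5 0 0 0;1 .1 2.7 -9.1 0 0 0;1 .1 3.7 -10.6 0 0 0;1 .1 4.9 -11.9 0 0 0;1 .1 6.2 -13.1 0 0 0'
python3 -c "
from h import *
P0=np.array([.4445,-.1729,.0401]);u=np.array([np.cos(np.radians(8.5)),np.sin(np.radians(8.5)),0])
for a in range(56,104,6):
  t=np.radians(a); print(a,rows(P0+.172*((1-np.cos(t))*u+np.sin(t)*np.array([0,0,1])))[0])"
```

```text
time_s: 18.05
tcp_pos: [0.5015, -0.1641, 0.1706]
tcp_rot: [[-0.13, 0.992, -0.003], [0.991, 0.13, 0.006], [0.007, -0.002, -1.0]]
ft_force: [-11.8, 2.4, 5.8]
opening: 0.0081
grasp_force: 40.0
56 [0.0, 1.8, -1.2]
62 [0.0, 3.4, -2.1]
68 [0.1, 5.0, -2.9]
74 [0.1, 6.7, -3.5]
80 [0.1, 8.4, -3.9]
86 [0.2, 10.2, -4.1]
92 [0.2, 12.0, -4.2]
98 [0.2, 13.8, -4.0]
```

```bash
python3 -m crank '1 0 1.5 -1.1 0 0 0;1 0 3.0 -2 0 0 0;1 .1 4.7 -2.8 0 0 0;1 .1 6.3 -3.4 0 0 0;1 .1 8 -3.8 0 0 0;1 .1 9.8 -4 0 0 0;1 .1 11.6 -4 0 0 0;1 .1 13.4 -3.8 0 0 0'
python3 -m crank '0.4 0 0 0 0 0 0;0 0 0 0 0 0 0;0 0 0 0 0 0 0;0 0 0 -2 0 0 0;0 0 0 -5 0 0 0;-1 0 -2 -8 0 0 0;-1 0 -6 -8 0 0 0;-1 0 -10 -8 0 0 0'
python3 -c "
from h import *
im,c=grab('top');cv2.imwrite('pics/top2.png',cv2.resize(im[130:290,130:400],None,fx=2.9,fy=2.9,interpolation=cv2.INTER_CUBIC))
print(np.round(read_state()['qpos'],2),lev())"
```

```text
time_s: 18.85
tcp_pos: [0.6369, -0.1434, 0.2096]
tcp_rot: [[-0.133, 0.991, 0.002], [0.991, 0.133, 0.007], [0.007, 0.003, -1.0]]
ft_force: [-4.3, 7.2, 4.8]
opening: 0.0084
grasp_force: 42.8
time_s: 19.65
tcp_pos: [0.5354, -0.1606, 0.2878]
tcp_rot: [[-0.129, 0.992, 0.002], [0.992, 0.129, 0.004], [0.003, 0.002, -1.0]]
ft_force: [-0.6, -0.3, 3.2]
opening: 0.0835
grasp_force: 0.0
[-0.73  0.25  1.14  1.61 -0.24  1.44  0.56] [-0.0, -0.5]
```

View pics/top2.png

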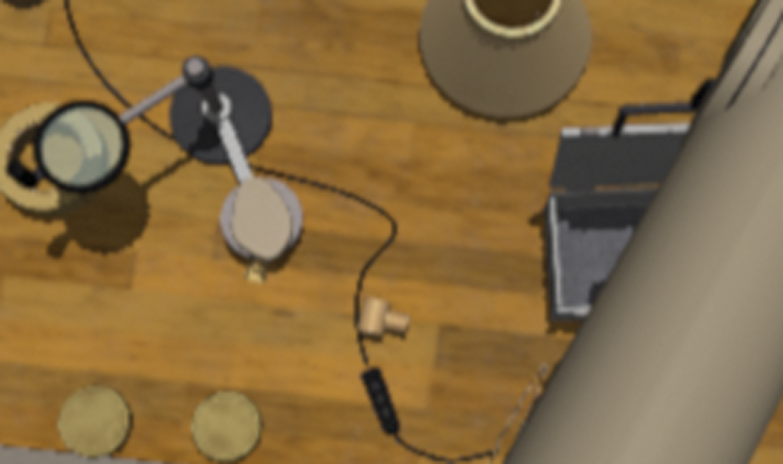

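The lid is open past upright with its handle at (660,110), the blank is still centred on the stage, and the tee is at (382,318). The saddle has been knocked to (257,272), right at the stage's front edge. The tee goes first.

```bash
python3 -c "
from h import *
print(rows((.45,.03,.24),-7))"
python3 -m crank '-1 4 -1 0 0 0 2;-1 8 -3 1 0 0 4;-1 12 -5 2 0 0 8;-1 16 -7 3 0 0 12;-0.1 19 -9 4 0 0 14;-0.1 19.8 -10.8 4.7 0 0 14;-0.1 19.8 -10.8 4.7 0 0 14;-0.1 19.8 -10.8 4.7 0 0 14'
python3 -c "
from h import *
print(lev())
im,c=grab('wrist','w7')"
```

```text
[[20.1, -5.4, 4.8], np.float64(14.1)]
time_s: 20.5
tcp_pos: [0.4037, 0.0227, 0.241]
tcp_rot: [[0.113, 0.994, 0.001], [0.994, -0.113, 0.006], [0.006, 0.0, -1.0]]
ft_force: [0.2, -0.5, 0.1]
opening: 0.0469
grasp_force: 0.0
[0.0, -0.3]
```

View pics/w7.png

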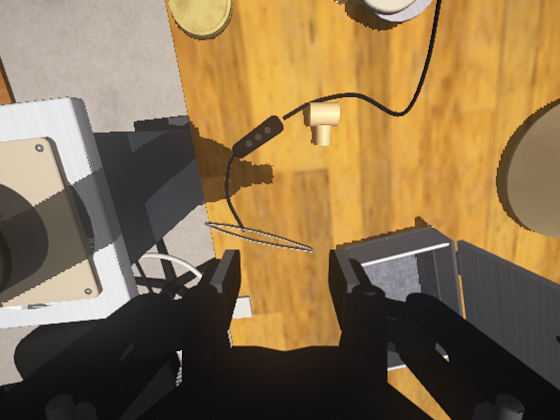

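The tee's barrel is at (322,113), lying across the image, with its tube pointing down to (323,145) and the cord alongside its upper left.

```bash
python3 -c "
from h import *
l=ray('wrist',(307,114),.02);r=ray('wrist',(340,113),.02);t=ray('wrist',(323,145),.01);b=(l+r)/2
print(l,r,b,np.linalg.norm(l-r),t)
v=t-b;print('tube heading',np.degrees(np.arctan2(v[1],v[0])),'axis',np.degrees(np.arctan2((r-l)[1],(r-l)[0])))
im=cv2.imread('pics/w7.png');h=cv2.cvtColor(im[85:160,290:355],cv2.COLOR_BGR2HSV);print(h[28,32],h[60,8])
print(rows((b[0],b[1]-.002,.1),-7))"
```

```text
[0.44166941 0.10387246 0.02      ] [0.48087017 0.10048893 0.02      ] [0.46126979 0.10218069 0.02      ] 0.039346512547370156 [0.45906883 0.06483777 0.01      ]
tube heading -93.37305488614841 axis -4.933145854340994
[ 27  54 253] [ 20 159 233]
[[8.3, 4.8, 14.2], np.float64(0.4)]
```

```bash
python3 -m crank '-0.1 4 2 3 0 0 0;-0.1 8.1 4.6 7 0 0 -1;-0.1 8.1 4.6 12 0 0 -1;-0.1 8.1 4.6 16 0 0 -1;-0.1 8.1 4.6 18 0 0 -1;-0.1 8.1 4.6 19 0 0 -1;-0.1 8.1 4.6 19 0 0 -1;-0.1 8.1 4.6 19 0 0 -1'
python3 -c "
from h import *
print(lev(),rows((.459,.099,.004),-5.5)); im,c=grab('wrist','w8');cv2.imwrite('pics/w8c.png',im[150:420,120:460])"
```

```text
time_s: 21.35
tcp_pos: [0.4602, 0.0989, 0.0527]
tcp_rot: [[0.097, 0.995, 0.003], [0.995, -0.097, 0.005], [0.005, 0.002, -1.0]]
ft_force: [0.7, 0.5, 0.7]
opening: 0.0471
grasp_force: 0.0
[0.1, -0.3] [[-0.0, -0.1, 4.9], np.float64(-0.1)]
```

View pics/w8c.png

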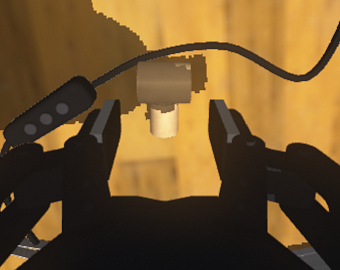

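Barrel centred between the pads at crop (164,85); the switch end at (90,85) stays about 1 cm clear of the left finger.

```bash
python3 -m crank '-0.1 0 0 2 0 0 0;-0.1 0 0 4 0 0 0;-0.1 0 0 4.8 0 0 0;-0.1 0 0 4.8 0 0 0;1 0 0 4.8 0 0 0;1 0 0 4.8 0 0 0;1 0 0 4.8 0 0 0;1 0 0 4.8 0 0 0' 40
python3 -m crank '1 0 0 -2 0 0 0;1 0 0 -6 0 0 0;1 0 0 -10 0 0 0;1 0 0 -14 0 0 0;1 0 0 -18 0 0 0;1 0 0 -21 0 0 0;1 0 0 -21 0 0 0;1 0 0 -21 0 0 0'
python3 -c "
from h import *
print(lev(),rows((.52,-.11,.2),8.5))"
```

```text
time_s: 22.2
tcp_pos: [0.4598, 0.0996, 0.0045]
tcp_rot: [[0.096, 0.995, 0.002], [0.995, -0.096, 0.005], [0.005, 0.002, -1.0]]
ft_force: [-1.7, 0.0, 8.1]
opening: 0.0334
grasp_force: 40.6
time_s: 23.0
tcp_pos: [0.4589, 0.0987, 0.2137]
tcp_rot: [[0.096, 0.995, 0.001], [0.995, -0.096, 0.006], [0.006, 0.001, -1.0]]
ft_force: [-0.1, 0.4, -0.8]
opening: 0.0333
grasp_force: 40.1
[0.0, -0.4] [[-20.2, 8.1, 1.2], np.float64(-14.0)]
```

```bash
python3 -c "
from h import *
print(rows((.533,-.1145,.2),8.5))"
python3 -m crank '1 -4 1.5 0 0 0 -3;1 -8 3 0 0 0 -6;1 -12 5 0 0 0 -9;1 -16 7 0 0 0 -12;1 -20 9 0 0 0 -14;1 -20.5 9.4 0 0 0 -14;1 -20.5 9.4 1 0 0 -14;1 -20.5 9.4 2 0 0 -14'
python3 -c "
from h import *
print(lev(),rows((.533,-.1145,.012),8.5))
im,c=grab('wrist','w9');cv2.imwrite('pics/w9c.png',im[150:420,80:560])"
```

```text
[[-20.5, 9.4, 1.2], np.float64(-14.0)]
time_s: 23.8
tcp_pos: [0.5319, -0.1146, 0.1907]
tcp_rot: [[-0.146, 0.989, -0.001], [0.989, 0.146, 0.003], [0.004, -0.001, -1.0]]
ft_force: [0.1, 0.3, -0.8]
opening: 0.0337
grasp_force: 40.0
[-0.0, -0.2] [[-0.1, 0.1, 17.9], np.float64(-0.1)]
```

View pics/w9c.png

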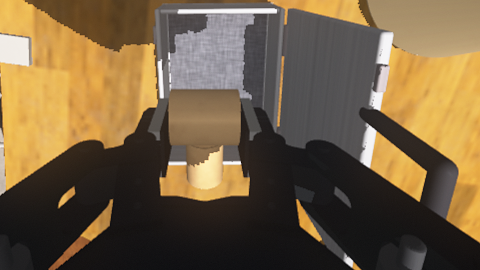

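```bash
python3 -c "
from h import *
for P in [(.533,-.1145,.02),(.533,-.1145,.058),(.472,-.081,.067),(.6,-.064,.067),(.498,-.25,.067)]: print(P,proj('wrist',P)-[80,150])
for p in [(160,10),(278,8)]: print(ray('wrist',(p[0]+80,p[1]+150),.058))"
```

```text
(0.533, -0.1145, 0.02) [205.56315244  44.53749721]
(0.533, -0.1145, 0.058) [205.66034867  53.37693412]
(0.472, -0.081, 0.067) [144.77093554  11.02725616]
(0.6, -0.064, 0.067) [286.83424445  13.38335227]
(0.498, -0.25, 0.067) [154.56674289 171.65332048]
[ 0.48436922 -0.0792344   0.058     ]
[ 0.59336896 -0.06105177  0.058     ]
```

The case interior spans crop x 165–275 and the tee's drop point projects to (205,45), inside it. Lowering now.

```bash
python3 -m crank '1 0 .6 4 0 0 0;1 0 .6 8 0 0 0;1 0 .6 12 0 0 0;1 0 .6 15 0 0 0;1 0 .6 17 0 0 0;1 0 .6 17.9 0 0 0;1 0 .6 17.9 0 0 0;1 0 .6 17.9 0 0 0'
python3 -m crank '0 0 0 0 0 0 0;0 0 0 0 0 0 0;0 0 0 -1 0 0 0;0 0 0 -5 0 0 0;0 0 0 -10 0 0 0;0 0 0 -15 0 0 0;0 0 0 -20 0 0 0;0 0 0 -23 0 0 0'
python3 -c "
from h import *
print(rows((.46,.12,.25),-5.5))"
```

```text
time_s: 24.65
tcp_pos: [0.5392, -0.1124, 0.0143]
tcp_rot: [[-0.149, 0.989, 0.002], [0.989, 0.148, 0.004], [0.004, 0.002, -1.0]]
ft_force: [-0.0, -0.9, -0.1]
opening: 0.0331
grasp_force: 40.1
time_s: 25.45
tcp_pos: [0.5391, -0.1149, 0.2479]
tcp_rot: [[-0.146, 0.989, 0.005], [0.989, 0.146, 0.005], [0.004, 0.005, -1.0]]
ft_force: [0.8, 0.6, -0.4]
opening: 0.0427
grasp_force: 0.0
[[24.4, -4.4, -0.1], np.float64(13.9)]
```

```bash
python3 -m crank '0 4 -1 0 0 0 3;0 8 -3 0 0 0 6;0 12 -4 0 0 0 9;0 16 -5 0 0 0 12;0 20 -6 0 0 0 14;0 23 -6.5 0 0 0 14;0 23 -6.5 0 0 0 14;0 23 -6.5 0 0 0 14'
python3 -c "
from h import *
print('saddle top',ray('top',(218.6,223.8),.012))
im,c=grab('wrist','w10');print(proj('wrist',(.495,.227,.01),c))
cv2.imwrite('pics/w10c.png',cv2.resize(im[0:250,180:480],None,fx=2.4,fy=2.4,interpolation=cv2.INTER_CUBIC))
t=read_camera('top')[:,:,::-1];cv2.imwrite('pics/top3.png',t)"
```

```text
time_s: 26.25
tcp_pos: [0.4402, 0.1042, 0.2447]
tcp_rot: [[0.095, 0.996, 0.001], [0.995, -0.095, 0.005], [0.005, 0.0, -1.0]]
ft_force: [1.1, -0.6, 0.0]
opening: 0.0427
grasp_force: 0.0
saddle top [0.49082245 0.22528991 0.012     ]
[319.51641303  77.25003722]
```

View pics/w10c.png

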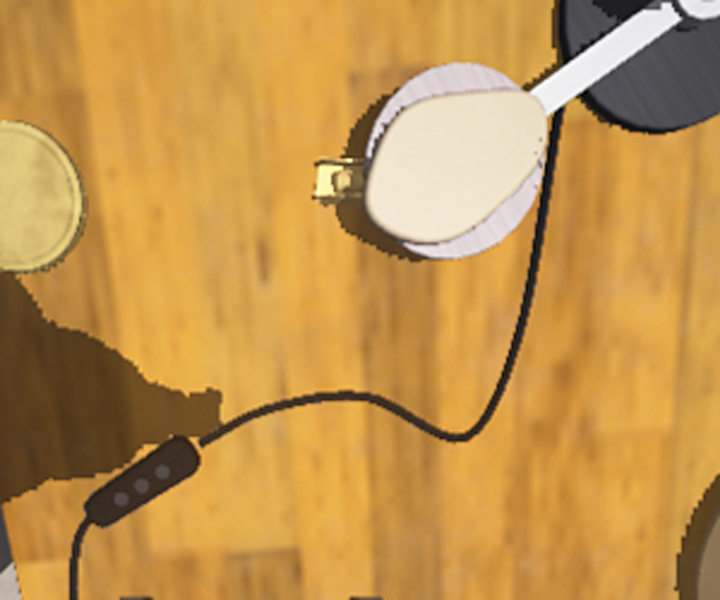

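The saddle lies with its front end at crop (316,180), long axis pointing under the stage rim, and about 22 mm of it visible. I'll pinch its free end across the 20 mm width and draw it out.

```bash
python3 -c "
from h import *
g=lambda x,y,z:np.round(ray('wrist',(180+x/2.4,y/2.4),z),4)
a=g(314,159,.016);b=g(318,203,.016);print('front',a,b,(a+b)/2,'top rear visible',g(366,180,.016))
print('blank edge',g(367,195,.037),'stage left',g(372,140,.032), 'stage c',g(458,160,.032),'cam',np.round(get_calibration('wrist')['pose'][:3,3],3))
print(rows((.43,.225,.2),88))"
python3 -m crank '0 3 0 0 0 0 -8;0 6 0 0 0 0 -16;0 9 0 0 0 0 -24;0 12 0 0 0 0 -32;0 12 -1 0 0 0 -40;0 12 -1 1 0 0 -48;0 12 -1 2 0 0 -56;0 12 -1 3 0 0 -64'
python3 -c "
from h import *
print(lev(),rows((.43,.225,.1),88),np.round(read_state()['qpos'],2))"
```

```text
front [0.4859 0.2371 0.016 ] [0.4865 0.2172 0.016 ] [0.4862  0.22715 0.016  ] top rear visible [0.5106 0.2253 0.016 ]
blank edge [0.5072 0.2159 0.037 ] stage left [0.5116 0.2398 0.032 ] stage c [0.551  0.2274 0.032 ] cam [0.448 0.174 0.387]
[[12.0, -2.3, 4.5], np.float64(86.4)]
time_s: 27.15
tcp_pos: [0.4429, 0.2232, 0.2148]
tcp_rot: [[-0.854, 0.52, 0.001], [0.52, 0.854, 0.004], [0.001, 0.004, -1.0]]
ft_force: [0.2, 0.1, 0.1]
opening: 0.0423
grasp_force: 0.0
[0.2, -0.1] [[1.2, -0.6, 11.5], np.float64(-29.3)] [-1.5   0.04  0.99  1.86 -0.04  1.26  0.52]
```

```bash
python3 -c "
from h import *
print(rows((.487,.227,.06),88))"
python3 -m crank '0 0 0 2 0 0 -8;0 -1 1 5 0 0 -16;0 -2 2 8 0 0 -24;0 -3 2.5 11 0 0 -29;0 -3.6 2.6 13 0 0 -29;0 -3.6 2.6 15 0 0 -29;0 -3.6 2.6 15.3 0 0 -29;0 -3.6 2.6 15.3 0 0 -29'
python3 -c "
from h import *
print(lev(),rows((.487,.227,.003),88))
im,c=grab('wrist','w11');cv2.imwrite('pics/w11c.png',im[100:420,80:500])"
```

```text
[[-3.6, 2.6, 15.5], np.float64(-29.3)]
time_s: 27.95
tcp_pos: [0.4868, 0.2275, 0.0621]
tcp_rot: [[-0.999, 0.045, 0.001], [0.045, 0.999, 0.003], [-0.001, 0.003, -1.0]]
ft_force: [-0.4, -0.6, 0.4]
opening: 0.0427
grasp_force: 0.0
[0.2, 0.0] [[-0.0, -0.1, 5.9], np.float64(-0.6)]
```

View pics/w11c.png

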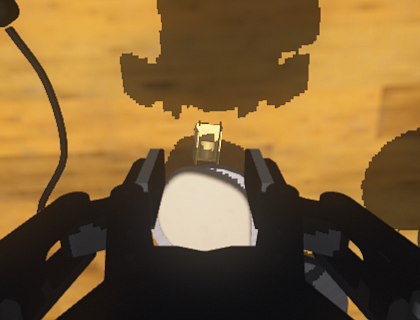

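Saddle centred between the fingers at crop (208,145), with the blank and stage just below it.

```bash
python3 -c "
from h import *
for p,z in [((208,124),.016),((208,122),.0),((205,168),.032),((205,172),.042)]: print(np.round(ray('wrist',(80+p[0],100+p[1]),z),4))"
python3 -m crank '0 0 0 2 0 0 0;0 0 0 4 0 0 0;0 0 0 5.5 0 0 0;0 0 0 5.9 0 0 0;1 0 0 5.9 0 0 0;1 0 0 5.9 0 0 0;1 0 0 5.9 0 0 0;1 0 0 5.9 0 0 0' 30
```

```text
[0.4818 0.2313 0.016 ]
[0.4858 0.2314 0.    ]
[0.5069 0.228  0.032 ]
[0.5044 0.2281 0.042 ]
time_s: 28.8
tcp_pos: [0.487, 0.2292, 0.0037]
tcp_rot: [[-0.999, 0.044, 0.002], [0.044, 0.999, 0.005], [-0.002, 0.005, -1.0]]
ft_force: [-0.5, 0.0, 4.8]
opening: 0.018
grasp_force: 29.5
```

```bash
python3 -m crank '1 .5 0 -.3 0 0 0;1 1.5 0 -.3 0 0 0;1 3 0 -.4 0 0 0;1 5 0 -.6 0 0 0;1 5.5 0 -4 0 0 0;1 5.5 0 -9 0 0 0;1 5.5 0 -14 0 0 0;1 5.5 0 -18 0 0 0'
python3 -m crank '1 2 -4 -1 0 0 8;1 2 -8 -2 0 0 16;1 1 -13 -2 0 0 24;1 0 -18 -2 0 0 32;1 -2 -23 -2 0 0 40;1 -5 -28 -2 0 0 48;1 -8 -32 -2 0 0 56;1 -9 -36 -2 0 0 64'
python3 -c "
from h import *
print(lev(),rows((.535,-.2,.1),8.5),np.round(read_state()['qpos'],2))"
```

```text
time_s: 29.6
tcp_pos: [0.4307, 0.2301, 0.1847]
tcp_rot: [[-0.999, 0.044, 0.0], [0.044, 0.999, 0.005], [-0.0, 0.005, -1.0]]
ft_force: [-0.2, 1.1, 0.2]
opening: 0.0181
grasp_force: 28.5
time_s: 30.4
tcp_pos: [0.4833, -0.0843, 0.2026]
tcp_rot: [[-0.501, 0.865, -0.009], [0.865, 0.501, 0.012], [0.015, -0.002, -1.0]]
ft_force: [-0.7, 1.6, 0.8]
opening: 0.0184
grasp_force: 28.5
[-0.1, -0.8] [[-12.8, -1.3, 10.1], np.float64(21.6)] [-1.14  0.1   1.32  1.88 -0.11  1.25  0.73]
```

```bash
python3 -c "
from h import *
print(rows((.546,-.193,.1),8.5))"
python3 -m crank '1 -3 0 0 0 0 7;1 -6 0 0 0 0 14;1 -9 0 0 0 0 21;1 -12.7 -.4 1 0 0 21.6;1 -12.7 -.4 4 0 0 21.6;1 -12.7 -.4 7 0 0 21.6;1 -12.7 -.4 9 0 0 21.6;1 -12.7 -.4 9 0 0 21.6'
python3 -c "
from h import *
print(lev(),rows((.546,-.193,.011),8.5))
im,c=grab('wrist','w12');cv2.imwrite('pics/w12c.png',im[100:420,80:500])"
```

```text
[[-12.7, -0.0, 10.1], np.float64(21.6)]
time_s: 31.2
tcp_pos: [0.5401, -0.195, 0.1086]
tcp_rot: [[-0.148, 0.989, -0.015], [0.989, 0.148, 0.01], [0.012, -0.013, -1.0]]
ft_force: [0.1, 0.0, -0.1]
opening: 0.0179
grasp_force: 28.5
[-0.8, -0.7] [[-0.0, 0.7, 9.8], np.float64(-0.0)]
```

View pics/w12c.png

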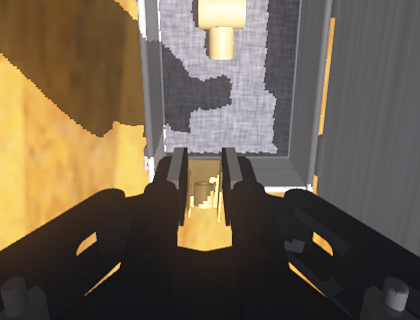

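The tee lies in the case at (222,25). The saddle is held between the pads near the -y wall, so I'll shift it a little inward and lower.

```bash
python3 -m crank '1 .6 .6 2 -.8 -.7 0;1 .6 .6 4 -.8 -.7 0;1 .6 .6 6 -.8 -.7 0;1 .6 .6 8 -.8 -.7 0;1 .6 .6 9.3 -.8 -.7 0;1 .6 .6 9.8 -.8 -.7 0;1 .6 .6 9.8 -.8 -.7 0;1 .6 .6 9.8 -.8 -.7 0'
python3 -m crank '0.3 0 0 0 0 0 0;0.2 0 0 0 0 0 0;0.2 0 0 -1 0 0 0;0.2 0 0 -5 0 0 0;0.2 0 0 -10 0 0 0;0.2 0 0 -15 0 0 0;0.2 0 0 -20 0 0 0;0.2 0 0 -25 0 0 0'
python3 -m crank '0.2 0 0 -5 0 0 0;0.2 0 0 -5 0 0 0;0.2 0 0 -5 0 0 0;0.2 0 0 -5 0 0 0;0.2 0 0 -5 0 0 0;0.2 0 0 -5 0 0 0;0.2 0 0 -5 0 0 0;0.2 0 0 -5 0 0 0'
python3 -c "
from h import *
print(lev(),rows((.6369,-.1434,.31),8.5))
im,c=grab('wrist','w13')"
```

```text
time_s: 32.05
tcp_pos: [0.5468, -0.1888, 0.0143]
tcp_rot: [[-0.148, 0.989, 0.007], [0.989, 0.148, -0.002], [-0.003, 0.006, -1.0]]
ft_force: [1.0, -0.1, -0.3]
opening: 0.0178
grasp_force: 28.5
time_s: 32.85
tcp_pos: [0.5443, -0.1884, 0.2661]
tcp_rot: [[-0.147, 0.989, 0.006], [0.989, 0.147, -0.002], [-0.003, 0.006, -1.0]]
ft_force: [0.4, 0.2, -0.0]
opening: 0.0343
grasp_force: 0.0
time_s: 33.65
tcp_pos: [0.5446, -0.1879, 0.313]
tcp_rot: [[-0.148, 0.989, 0.005], [0.989, 0.148, -0.002], [-0.003, 0.004, -1.0]]
ft_force: [-0.5, 0.0, -0.1]
opening: 0.0341
grasp_force: 0.0
[0.3, 0.2] [[3.0, 9.8, 0.3], np.float64(0.0)]
```

View pics/w13.png

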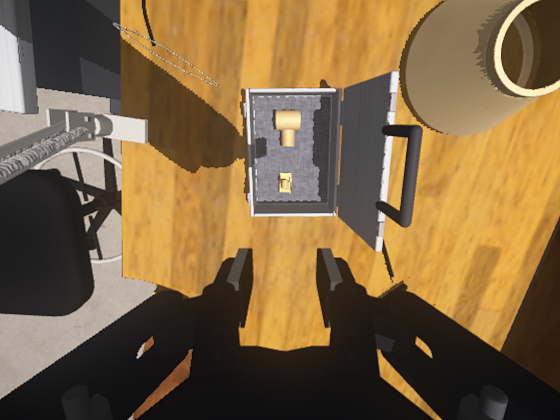

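Tee at (287,125) and saddle at (285,183) are both inside the case, and the handle bar at (412,172) is upright behind. I've now viewed more pictures than the 14 allowed, so the rest will be numeric only. Next I'll shut the lid.

```bash
python3 -c "
from h import *
print(ray('wrist',(413,130),.233),ray('wrist',(408,222),.233))"
python3 -m crank '0.2 1 3 0 0 0 0;0.2 2 6 0 0 0 0;0.2 3 9.8 0 0 0 0;0.2 3 9.8 0 0 0 0;0.2 3 9.8 2 0 0 0;0.2 3 9.8 3 0 0 0;0.2 3 9.8 3 0 0 0;0.2 3 9.8 3 0 0 0'
python3 -c "
from h import *
print(lev(),rows((.637,-.1434,.2096),8.5))"
```

```text
[ 0.62980659 -0.1066308   0.233     ] [ 0.64548228 -0.17713815  0.233     ]
time_s: 34.5
tcp_pos: [0.6372, -0.1438, 0.2841]
tcp_rot: [[-0.148, 0.989, 0.005], [0.989, 0.148, -0.002], [-0.002, 0.005, -1.0]]
ft_force: [-0.1, -0.3, -1.0]
opening: 0.034
grasp_force: 0.0
[0.3, 0.1] [[0.1, -0.1, 7.4], np.float64(0.0)]
```

Measured bar (.638,-.142) agrees with where it was released. Gripping it and carrying the lid back down the arc.

```bash
python3 -m crank '0.2 0 0 3 0 0 0;0.2 0 0 6 0 0 0;0.2 0 0 7.4 0 0 0;0.2 0 0 7.4 0 0 0;1 0 0 7.4 0 0 0;1 0 0 7.4 0 0 0;1 0 0 7.4 0 0 0;1 0 0 7.4 0 0 0' 40
python3 -c "
from h import *
P0=np.array([.4445,-.1729,.0401]);u=np.array([np.cos(np.radians(8.5)),np.sin(np.radians(8.5)),0])
for a in range(92,-4,-6):
  t=np.radians(a); print(a,rows(P0+.172*((1-np.cos(t))*u+np.sin(t)*np.array([0,0,1])))[0])"
```

```text
time_s: 35.3
tcp_pos: [0.6384, -0.1444, 0.2115]
tcp_rot: [[-0.148, 0.989, 0.008], [0.989, 0.148, -0.002], [-0.003, 0.007, -1.0]]
ft_force: [0.4, -0.2, 7.2]
opening: 0.0087
grasp_force: 39.2
92 [0.0, -1.8, -0.1]
86 [0.0, -3.6, -0.0]
80 [0.0, -5.4, 0.2]
74 [0.0, -7.1, 0.6]
68 [0.1, -8.9, 1.1]
62 [0.1, -10.5, 1.9]
56 [0.1, -12.0, 2.8]
50 [0.1, -13.5, 3.9]
44 [0.1, -14.8, 5.1]
38 [0.1, -16.0, 6.4]
32 [0.1, -17.0, 7.9]
26 [0.1, -17.9, 9.5]
20 [0.1, -18.6, 11.1]
14 [0.1, -19.2, 12.8]
8 [0.1, -19.5, 14.6]
2 [0.1, -19.7, 16.4]
```

```bash
python3 -m crank '1 0 -1.8 -.1 0 0 0;1 0 -3.6 0 0 0 0;1 0 -5.4 .2 0 0 0;1 0 -7.1 .6 0 0 0;1 .1 -8.9 1.1 0 0 0;1 .1 -10.5 1.9 0 0 0;1 .1 -12 2.8 0 0 0;1 .1 -13.5 3.9 0 0 0'
python3 -m crank '1 0 -1.3 1.2 0 0 0;1 0 -2.5 2.5 0 0 0;1 0 -3.5 4 0 0 0;1 0 -4.4 5.6 0 0 0;1 0 -5.1 7.2 0 0 0;1 0 -5.7 8.9 0 0 0;1 0 -6 10.7 0 0 0;1 0 -6.2 12.4 0 0 0'
python3 -m crank '1 0 0 .4 0 0 0;1 0 0 .8 0 0 0;1 0 0 1.1 0 0 0;1 0 0 1.1 0 0 0;1 0 0 1.1 0 0 0;1 0 0 1.1 0 0 0;1 0 0 1.1 0 0 0;1 0 0 1.1 0 0 0'
```

```text
time_s: 36.1
tcp_pos: [0.505, -0.1646, 0.1712]
tcp_rot: [[-0.147, 0.989, 0.01], [0.989, 0.147, -0.004], [-0.005, 0.009, -1.0]]
ft_force: [-0.6, -6.2, 5.1]
opening: 0.0082
grasp_force: 41.0
time_s: 36.9
tcp_pos: [0.4448, -0.1735, 0.0461]
tcp_rot: [[-0.147, 0.989, 0.009], [0.989, 0.147, -0.003], [-0.004, 0.008, -1.0]]
ft_force: [6.2, -2.1, 1.4]
opening: 0.0082
grasp_force: 41.1
time_s: 37.7
tcp_pos: [0.4449, -0.1739, 0.0369]
tcp_rot: [[-0.147, 0.989, 0.008], [0.989, 0.147, -0.002], [-0.003, 0.007, -1.0]]
ft_force: [-8.0, -0.4, 30.8]
opening: 0.0084
grasp_force: 45.5
```

```bash
python3 -m crank '0.2 0 0 0 0 0 0;0.2 0 0 -.4 0 0 0;0.2 0 0 -.4 0 0 0;0.2 0 0 -4 0 0 0;0.2 0 0 -9 0 0 0;0.2 0 0 -14 0 0 0;0.2 0 0 -19 0 0 0;0.2 0 0 -22 0 0 0'
python3 -c "
from h import *
print(lev(),rows((.5376,.4315,.25),68))
im,c=grab('top')
for P in [(.485,-.166,.067),(.611,-.15,.067)]: print(proj('top',P,c))
cv2.imwrite('pics/top4.png',im)"
python3 -m crank '0.2 4 -1 0 0 0 -8;0 9 -1 0 0 0 -16;0 14 -1 0 0 0 -24;0 19 -1 0 0 0 -32;0 24 -1 0 0 0 -40;0 29 -1 0 0 0 -48;0 34 -1 0 0 0 -56;0 39 -1 0 0 0 -60'
python3 -c "
from h import *
print(lev(),rows((.5376,.4315,.147),68))"
```

```text
time_s: 38.5
tcp_pos: [0.4415, -0.1706, 0.2424]
tcp_rot: [[-0.149, 0.989, 0.004], [0.989, 0.149, -0.001], [-0.002, 0.003, -1.0]]
ft_force: [1.9, 2.8, -1.3]
opening: 0.034
grasp_force: 0.0
[0.2, 0.1] [[58.1, 18.5, -0.8], np.float64(-59.4)]
[352.04495877 237.03199171]
[349.66701712 193.82132298]
time_s: 39.35
tcp_pos: [0.3741, 0.215, 0.2414]
tcp_rot: [[-0.932, 0.361, 0.005], [0.361, 0.932, -0.001], [-0.005, 0.001, -1.0]]
ft_force: [0.2, -0.5, 0.8]
opening: 0.0425
grasp_force: 0.0
[0.1, 0.3] [[-7.4, 26.1, 9.5], np.float64(0.8)]
```

```bash
python3 -m crank '0 -1 4 0 0 0 0;0 -2 9 0 0 0 0;0 -4 14 0 0 0 0;0 -6 19 0 0 0 0;0 -7 24 0 0 0 0;0 -7.4 26.1 0 0 0 0;0 -7.4 26.1 2 0 0 0;0 -7.4 26.1 3 0 0 0'
python3 -c "
from h import *
print(lev(),rows((.5376,.4315,.147),68))
c=get_calibration('top');im=read_camera('top')
print('expected knob px',proj('wrist',(.5376,.4315,.173)))
im,c=grab('wrist')
x,y=proj('wrist',(.5376,.4315,.173),c).astype(int);g=cv2.cvtColor(im,6)[max(y-60,0):y+60,max(x-60,0):x+60]
print(g.shape);cv2.imwrite('pics/k.png',g)
T=read_camera('top')[:,:,::-1];cv2.imwrite('pics/top5.png',T)"
```

```text
time_s: 40.15
tcp_pos: [0.5393, 0.4287, 0.2092]
tcp_rot: [[-0.931, 0.366, 0.004], [0.366, 0.931, -0.005], [-0.005, -0.003, -1.0]]
ft_force: [-0.3, -0.3, -0.2]
opening: 0.0426
grasp_force: 0.0
[-0.2, 0.3] [[0.3, 0.2, 6.2], np.float64(0.5)]
expected knob px [288.47768389 234.41064535]
(120, 120)
```

Knob position is known from its release, so I'll descend, pinch it and compute the return arc.

```bash
python3 -m crank '0 .3 .2 2 0 0 0;0 .3 .2 4 0 0 0;0 .3 .2 6 0 0 0;0 .3 .2 6.2 0 0 0;1 .3 .2 6.2 0 0 0;1 .3 .2 6.2 0 0 0;1 .3 .2 6.2 0 0 0;1 .3 .2 6.2 0 0 0' 40
python3 -c "
from h import *
s=read_state();p=np.array([.6616,.29]);v=np.array(s['tcp_pos'][:2])-p;a0=np.degrees(np.arctan2(v[1],v[0]));print('r',np.hypot(*v),a0)
for a in np.linspace(a0,209,9)[1:]:
  a=np.radians(a);print(rows((p[0]+.188*np.cos(a),p[1]+.188*np.sin(a),s['tcp_pos'][2]))[0])"
```

```text
time_s: 41.1
tcp_pos: [0.5385, 0.432, 0.1517]
tcp_rot: [[-0.93, 0.366, 0.007], [0.366, 0.93, -0.0], [-0.007, 0.003, -1.0]]
ft_force: [-0.7, -0.3, 7.2]
opening: 0.0164
grasp_force: 39.5
r 0.187943352350177 130.93512344738463
[1.2, -2.9, -0.0]
[2.0, -6.1, -0.0]
[2.1, -9.3, -0.0]
[1.8, -12.4, -0.0]
[0.9, -15.5, -0.0]
[-0.5, -18.4, -0.0]
[-2.4, -21.0, -0.0]
[-4.7, -23.2, -0.0]
```

```bash
python3 -m crank '1 1.2 -2.9 0 0 0 0;1 2 -6.1 0 0 0 0;1 2.1 -9.3 0 0 0 0;1 1.8 -12.4 0 0 0 0;1 .9 -15.5 0 0 0 0;1 -.5 -18.4 0 0 0 0;1 -2.4 -21 0 0 0 0;1 -4.7 -23.2 0 0 0 0'
python3 -m crank '1 0 0 0 0 0 0;0 0 0 0 0 0 0;0 0 0 0 0 0 0;0 0 0 -2 0 0 0;0 0 0 -6 0 0 0;0 1 -3 -10 0 0 0;0 2 -8 -14 0 0 0;0 3 -13 -14 0 0 0'
python3 -m crank '0 1 -5 0 0 0 0;0 2 -10 0 0 0 0;0 3 -15 0 0 0 0;0 4 -20 0 0 0 0;0 5 -25 0 0 0 0;0 5 -28 0 0 0 0;0 5 -28 0 0 0 0;0 5 -28 0 0 0 0'
python3 - <<'E'
from h import *
im,c=grab('top','top6')
y0,x0=150,165
g=cv2.resize(im[y0:260,x0:270],None,fx=4,fy=4,interpolation=2)
hsv=cv2.cvtColor(g,40)
cs=cv2.HoughCircles(cv2.cvtColor(g,6),3,1.5,40,param1=100,param2=30,minRadius=45,maxRadius=85)
for q in (cs[0][:5] if cs is not None else []): print('circ px',q/4+[x0,y0,0],'lens plane',np.round(ray('top',(q[0]/4+x0,q[1]/4+y0),.135),4),'r m',q[2]/4*.0026)
print('expect lens px for stage (.545,.226)',proj('top',(.545,.226,.135),c),'for +6deg',proj('top',(.660+.13*np.cos(np.radians(215)),.29+.13*np.sin(np.radians(215)),.135),c))
dark=cv2.inRange(hsv,(0,0,0),(179,255,50))
k=[a for a in cv2.findContours(dark,0,2)[0] if cv2.contourArea(a)>1500]
for a in k:
    (x,y),r=cv2.minEnclosingCircle(a);print('dark',x/4+x0,y/4+y0,r/4,cv2.contourArea(a)/16)
E
```

```text
time_s: 41.9
tcp_pos: [0.4963, 0.1984, 0.1512]
tcp_rot: [[-0.931, 0.365, 0.006], [0.365, 0.931, 0.001], [-0.005, 0.003, -1.0]]
ft_force: [4.8, 4.4, -3.4]
opening: 0.0163
grasp_force: 40.5
time_s: 42.7
tcp_pos: [0.4286, 0.1012, 0.2906]
tcp_rot: [[-0.931, 0.364, 0.01], [0.364, 0.931, -0.001], [-0.01, 0.003, -1.0]]
ft_force: [0.4, -0.1, 0.1]
opening: 0.0429
grasp_force: 0.0
time_s: 43.5
tcp_pos: [0.2864, -0.1307, 0.2879]
tcp_rot: [[-0.931, 0.365, 0.007], [0.365, 0.931, -0.002], [-0.007, 0.001, -1.0]]
ft_force: [1.1, -1.1, 0.2]
opening: 0.0424
grasp_force: 0.0
circ px [216.5625     195.1875      13.64999962] lens plane [0.5471 0.2208 0.135 ] r m 0.03549
circ px [219.9375     213.5625      17.66250038] lens plane [0.4974 0.2044 0.135 ] r m 0.045922503
circ px [203.4375     169.6875      16.08749962] lens plane [0.6152 0.2671 0.135 ] r m 0.0418275
circ px [248.0625     215.4375      18.52499962] lens plane [0.5006 0.1284 0.135 ] r m 0.048165
expect lens px for stage (.545,.226) [214.54494738 195.73970342] for +6deg [218.83281307 193.15329721]
dark 213.46818161010742 194.19696807861328 27.03984832763672 942.90625
```

Run:
```python
from h import *
y0,x0=150,165
for n in ('top0','top6'):
    im=cv2.imread(f'pics/{n}.png');g=cv2.cvtColor(cv2.resize(im[y0:260,x0:270],None,fx=4,fy=4,interpolation=2),6)
    for lo,hi in ((45,60),(60,76)):
        cs=cv2.HoughCircles(g,3,1.5,60,param1=100,param2=20,minRadius=lo,maxRadius=hi)
        for q in cs[0][:2]: print(n,np.round(q/4+[x0,y0,0],1),np.round(ray('top',(q[0]/4+x0,q[1]/4+y0),.137),4))
# stage in top1 (uncovered), bystanders/lid change
im=cv2.imread('pics/top1.png');g=cv2.cvtColor(cv2.resize(im[y0:260,x0:270],None,fx=4,fy=4,interpolation=2),6)
cs=cv2.HoughCircles(g,3,1.5,60,param1=100,param2=20,minRadius=50,maxRadius=68)
for q in cs[0][:2]: print('stage',np.round(q/4+[x0,y0,0],1),np.round(ray('top',(q[0]/4+x0,q[1]/4+y0),.032),4))
a=cv2.imread('pics/top0.png');b=cv2.imread('pics/top6.png')
for nm,(x,y,X,Y) in dict(tins=(145,260,225,292),tape=(120,160,172,208),case=(316,188,386,262)).items():
    print(nm,np.mean(np.abs(a[y:Y,x:X].astype(int)-b[y:Y,x:X])))
```

```text
top0 [211.7 197.4  13.9] [0.5389 0.2326 0.137 ]
top0 [248.8 210.6  13.9] [0.5138 0.1279 0.137 ]
top0 [211.7 197.1  16.7] [0.54   0.2328 0.137 ]
top0 [205.7 168.9  18.4] [0.6174 0.2608 0.137 ]
top6 [216.2 195.2  13.8] [0.5465 0.2214 0.137 ]
top6 [267.6 230.1  14.8] [0.4664 0.0715 0.137 ]
top6 [217.7 195.2  15.4] [0.547  0.2174 0.137 ]
top6 [218.4 214.3  16.3] [0.4945 0.2078 0.137 ]
stage [219.2 203.1  15.5] [0.5498 0.229  0.032 ]
stage [248.4 210.9  14.3] [0.5356 0.1394 0.032 ]
tins 1.276171875
tape 1.2876602564102564
case 4.905083655083655
```

```bash
python3 -c "
from h import *
print(rows((.60,.203,.31)))"
python3 -m crank '0 -1 5 -1 0 0 0;0 -3 10 -2 0 0 0;0 -6 15 -2 0 0 0;0 -9 20 -2 0 0 0;0 -12 25 -2 0 0 0;0 -14 30 -2 0 0 0;0 -16 35 -2 0 0 0;0 -17 40 -2 0 0 0'
python3 -m crank '0 0 1 0 0 0 0;0 0 2 0 0 0 0;0 0 2 0 0 0 0;0 0 2 0 0 0 0;0 0 2 0 0 0 0;0 0 2 0 0 0 0;0 0 2 0 0 0 0;0 0 2 0 0 0 0'
python3 - <<'E'
from h import *
im,c=grab('wrist','w14')
p=proj('wrist',(.547,.224,.137),c);q=proj('wrist',(.660,.29,.146),c);print(p,q)
x0,y0=[int(max(v-110,0)) for v in p];g=cv2.cvtColor(im[y0:y0+220,x0:x0+220],6)
for lo,hi in ((34,44),(44,60)):
    cs=cv2.HoughCircles(g,3,1.2,40,param1=120,param2=25,minRadius=lo,maxRadius=hi)
    if cs is not None:
        for k in cs[0][:3]: 
            u=(k[0]+x0,k[1]+y0);print(u,k[2],'lens',np.round(ray('wrist',u,.137,c),4),'stage',np.round(ray('wrist',u,.032,c),4))
E
```

```text
[[-16.6, 43.3, -2.1]]
time_s: 44.35
tcp_pos: [0.5684, 0.151, 0.3084]
tcp_rot: [[-0.931, 0.366, 0.006], [0.366, 0.931, -0.002], [-0.006, 0.0, -1.0]]
ft_force: [1.2, -0.9, 0.5]
opening: 0.0427
grasp_force: 0.0
time_s: 45.15
tcp_pos: [0.5744, 0.1668, 0.309]
tcp_rot: [[-0.93, 0.367, 0.006], [0.367, 0.93, -0.002], [-0.006, 0.001, -1.0]]
ft_force: [0.5, 0.8, 0.4]
opening: 0.0426
grasp_force: 0.0
[324.34701499 148.00253714] [414.8040617  222.67198522]
(np.float32(326.2), np.float32(149.0)) 43.239998 lens [0.5487 0.2255 0.137 ] stage [0.5627 0.2361 0.032 ]
(np.float32(377.8), np.float32(191.0)) 35.2 lens [0.613  0.2638 0.137 ] stage [0.6485 0.2872 0.032 ]
```

Run:
```python
from h import *
a=cv2.imread('pics/top0.png').astype(int);b=cv2.imread('pics/top6.png').astype(int)
d=np.abs(a-b).mean(2)
for nm,(x,y,X,Y) in dict(handle=(332,236,372,262),hinge=(318,188,384,198),right=(368,190,386,240)).items(): print(nm,d[y:Y,x:X].mean(),d[y:Y,x:X].max())
print(hand_in())
```

```text
handle 1.0580128205128205 10.666666666666666
hinge 1.4580808080808079 4.0
right 1.6422222222222222 3.6666666666666665
the job is handed in; nothing more can be done
None
```

The job is done and handed in: the shell blank lies centred on the stage, the tee and the one saddle present are in the shut case, the lens is back over the stage to within about 3 mm, and the tape roll and tins look unmoved; I viewed 18 pictures, over the 14 allowed.

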